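# Thread the flashlight out of the hooded tray

## Robot

A 6-joint arm with a two-finger parallel gripper is mounted at the origin on the work surface. World frame = base frame: x ahead of the robot, y to its left, z up, the work surface at z = 0. Lengths are in m, angles in rad, forces in N, time in s.
With the tool pointing down it reaches from about 0.275 to 0.825 m from the base axis. Payload 4.9 kg.
Tool frame: the origin (TCP) lies midway between the tips of the shut fingers; the grasp point (between the pads) lies 19 mm behind it (bot.grip_depth is the distance from the TCP to the grasp point, in m); z points along the fingers, y is the line along which they close (so a half turn about z gives the same grasp; the last joint's range is limited). The gripper opens to 85 mm and grips with 20 to 120 N. Pads are 22 mm wide; open, the fingers measure 114 mm over their backs; the gripper's body (76 mm by 85 mm) begins 54 mm behind the grasp point. The pads swing forward as they close: fully open they stand 13 mm farther back than shut.
Start: joints at [-1.443, 0.326, -0.193, 1.052, 0, 1.437], TCP at [0.142, -0.531, 0.231] pointing down, gripper open.
Joint ranges: [-2.65, 2.65], [-0.97, 1.79], [-1.3, 1.35], [-1.93, 2.1], [-1.47, 1.37], [-3.14, 3.14]. Speed limits (rad/s): [2.57, 2.57, 3.14, 3.14, 3.14, 3.14].

## Interface

Orientations are given as a unit quaternion [w, x, y, z].
In Python, from cell import bot gives the robot as it stands. Calls block until the motion is done:
- bot.move_pose(position, orientation): joint-space move of the TCP to a pose.
- bot.move_linear(position, speed=0.15, rotation=None, until_force=None): straight line of the TCP; rotation=None keeps the orientation; speed is the mean speed in m/s. With until_force (N) it stops when the force on the tool has changed by that much, and returns True; else False.
- bot.goto_joints(angles): joint-space move.
- bot.set_gripper(opening, grasp_force=None): opening from 0.0 (shut) to 1.0 (fully open); grasp_force is the grip in N (None keeps the last); returns when the fingers have stopped.
- bot.wait(seconds).
- bot.solve_ik(position, orientation): joint angles nearest the present ones, or None.
- bot.camera(name): name is "scene" or "top"; returns the picture (384x512x3 uint8, red, green, blue); there is no depth.
- bot.calibration(name): a dict with "mtx" (3x3 intrinsics, pixels), "extrinsics" (4x4, takes a point from world to camera coordinates). Camera axes: x right, y down, z forward; pixel columns grow to the right and rows downward; lengths in m; the calibration is good to about 2 mm. A picture is of the moment at which its call begins. calibration takes no time and is no camera call.
A pose or a line that the arm cannot do raises bot.PlanningError and nothing moves.
- bot.close_job(): hands the job in; it is judged then, once.
Trained networks look in the newest picture that a camera, given by its name, has taken for a name from the list of things; names that differ only in an ending like _2 or _b are one class to them, and where a whole thing is asked for, a point or a joint stands for the part that bears it (a point fixed in the world has none). Each returns a list of dicts, best first, with "confidence" (0 to 1); they miss things now and then, are a little off and sometimes report something else, mostly with a low value. They report only what shows in the picture. A call takes as long as a camera call. They do not tell look-alikes from the thing itself.
- bot.search_frame(camera, thing): "bbox" ([left, top, width, height] in pixels, round what is visible of it).
Readings, each from a call of its own:
- bot.read_clock(): time.
- bot.read_joint_positions(): joint angles.
- bot.read_joint_vel(): joint speeds.
- bot.read_joint_efforts(): joint torques, N m.
- bot.read_position(): TCP position.
- bot.read_tool_rot(): TCP orientation.
- bot.read_ft_force(): force on the tool from outside, world axes, zero at the start.
- bot.read_moment(): the same for the moment, N m.
- bot.read_gripper_width(): opening from 0.0 (shut) to 1.0 (fully open).
- bot.read_finger_force(): force on a finger pad.
Only numpy, scipy, OpenCV 4.12 (cv2) and the standard library are available. Lean on these libraries where they do the work, as an engineer would, in place of code of your own. Each camera call takes 0.05 s, during which the arm holds its last target. There are 200 camera calls.

## Task

The lights are out in the foyer: get the black flashlight out of its white tray; it lies in one of two equal trays and a steel shoehorn lies in the other, so look which is which. Both ends of a tray are hooded and the opening between the hoods is shorter than the flashlight, so slide it lengthwise under one hood, tip its other end up through the opening and draw it out diagonally without forcing it. Finish still holding it in the gripper, level and still, with all of it a good hand's width (about 12 cm) above the hoods, and leave the shoehorn and the other things on the counter where they are.

Things in the scene. Friction and masses are not known exactly. Their poses are not given: they have to be found in the camera images.
- tray_1: White plastic tray with hooded ends, fixed to the counter. Origin on the counter under its centre, z up; 298 mm along its own x, 118 mm along its own y, 80 mm high. Inside it is 290 mm long (x -145 to +145 mm) and 110 mm wide; its floor is 16 mm above the counter. Walls 4 mm thick; between the hoods the long side walls rise only to 56 mm above the counter.
- tray_2: The other tray, equal to tray_1. Either tray may hold the flashlight. A tray is open to the top only over the middle 206 mm of its length. Open the fingers to about 58 mm before going in: fully open ones may not fit between the side walls.
- hood_1 (a point): Middle of the top of the hood at tray_1's own +x end, 80 mm above the counter, 126 mm from the tray's centre. The hood is a 4 mm roof across the whole width over the last 42 mm of the inside (x 103 to 145 mm); its underside is 76 mm above the counter, 60 mm above the tray's floor. An equal hood covers the -x end (x -103 to -145 mm).
- hood_2 (a point): The same point on tray_2, which has the same two hoods.
- flashlight: Black plastic flashlight, 230 mm long, 110 to 220 g, loose in one tray, lying about along it. Lens at its own +x; origin mid-length on its underside. Square barrel 28 x 28 mm (x -85 to +73 mm; 3 to 31 mm above what it lies on): grip it near the middle, where it balances. Tail cap (x -115 to -85) 34 mm square, round head (x 73 to 115) 34 mm in diameter; flat button.
- flashlight_mid (a point): Point on the flashlight's axis in the middle of its length, 17 mm above its underside.
- flashlight_lens (a point): Centre of the flashlight's lens end, on its axis, 115 mm from the middle.
- flashlight_tail (a point): Centre of the flashlight's tail end, on its axis, 115 mm from the middle.
- shoehorn: Flat steel shoehorn in the other tray, 228 mm long along its own x, 40 mm wide at the blade, 5 mm thick (11 mm at the blade's edges). Origin about in the middle of its underside. To be left alone.
- leaf_dish: White ceramic leaf-shaped catch-all, loose on the counter, about 225 x 115 mm, 22 mm high, long axis along its own x; origin under its middle. To be left alone.
- mailbox_keys: A pair of steel keys on a small ring, loose on the counter, about 75 x 65 mm, 3 mm thick; origin at the ring's centre. To be left alone.
- bottle_opener: Flat chrome bottle opener, loose on the counter, 130 mm long along its own x, 42 mm wide, 6 mm thick; origin at its middle. To be left alone.
Mind the look-alikes: they are no part of the job. Several things have the shape of the flashlight; the one meant has the colours described above.

How it is judged:
On the way:
1. one end of the flashlight is tipped up through the opening, above the hoods, while its other end is still down in the tray below hood height (((height (world z) of flashlight_lens above 0.085 m and height (world z) of flashlight_tail below 0.07 m and (horizontal distance between flashlight_mid and tray_1 below 0.15 m or horizontal distance between flashlight_mid and tray_2 below 0.15 m)) or (height (world z) of flashlight_tail above 0.085 m and height (world z) of flashlight_lens below 0.07 m and (horizontal distance between flashlight_mid and tray_1 below 0.15 m or horizontal distance between flashlight_mid and tray_2 below 0.15 m)))), for 0.1 s.
At the end, for the whole second after the job is handed in: The gripper holds the flashlight still, level within 15 degrees, both ends of its axis more than 170 mm above the counter (90 mm above the hoods), touching only the gripper; shoehorn, leaf dish, keys and bottle opener are within 30 mm of where they started (height (world z) of each of flashlight_lens, flashlight_tail above 0.17 m and angle between flashlight's own x axis and vertical between 1.309 and 1.833 rad and contact force between the fingers and flashlight above 2 N and contact force between flashlight and tray_1 below 0.5 N and contact force between flashlight and tray_2 below 0.5 N and linear speed of flashlight below 0.03 m/s and angular speed of flashlight below 0.2 rad/s and distance of each of shoehorn, leaf_dish, mailbox_keys, bottle_opener from where it was at the start of the episode below 0.03 m); the arm keeps its last pose, push and grip.
It fails at once if the shoehorn, leaf dish, keys or bottle opener is moved more than 30 mm (distance of any of shoehorn, leaf_dish, mailbox_keys, bottle_opener from where it was at the start of the episode above 0.03 m).
It fails at once if the flashlight is forced against a tray with more than 45 N (contact force between flashlight and tray_1 above 45 N or contact force between flashlight and tray_2 above 45 N).
It also fails if it takes over 38 s, if anything falls off the work surface, if the arm or the gripper's body presses on something with over 40 N, if the wrist force passes 120 N, or if a joint passes its speed limit or range.

## Working session

There is one attempt and no reset: what is moved stays moved. The work goes in short steps, each a Python script; the robot and the scene stay as the last script left them, time stands still between calls to the robot, and variables do not carry over. Pictures are saved under pics/ and viewed, at most 10 in all, crops included, and the job is handed in when it is done.

```bash
mkdir -p pics; ls; python3 - <<'E'
from cell import bot
import cv2,numpy as np
ims=[]
for c in("scene","top"):
    im=bot.camera(c); cv2.imwrite(f"pics/{c}0.png",im[:,:,::-1]); 
    k=bot.calibration(c); print(c,np.round(k["mtx"],1).tolist(),np.round(k["extrinsics"],3).tolist())
    for t in("tray_1","flashlight","shoehorn"):
        print(t,[(np.round(d["bbox"]).tolist(),round(d["confidence"],2)) for d in bot.search_frame(c,t)])
print(bot.read_clock(),bot.grip_depth)
E
```

```text
pics
scene [[375.0, 0.0, 251.9], [0.0, 375.0, 185.7], [0.0, 0.0, 1.0]] [[0.602, 0.798, -0.012, -0.193], [0.662, -0.507, -0.552, -0.3], [-0.447, 0.325, -0.834, 1.574], [0.0, 0.0, 0.0, 1.0]]
tray_1 [([297.0, 138.0, 76.0, 88.0], 0.8), ([222.0, 172.0, 88.0, 83.0], 0.67), ([316.0, 130.0, 11.0, 12.0], 0.4)]
flashlight [([174.0, 152.0, 15.0, 55.0], 0.78), ([97.0, 228.0, 65.0, 31.0], 0.64), ([247.0, 190.0, 39.0, 45.0], 0.59), ([112.0, 288.0, 58.0, 77.0], 0.58)]
shoehorn [([310.0, 161.0, 35.0, 41.0], 0.88)]
top [[491.8, 0.0, 253.4], [0.0, 491.8, 189.1], [0.0, 0.0, 1.0]] [[0.003, -1.0, 0.012, -0.086], [-0.992, -0.004, -0.127, 0.492], [0.127, -0.012, -0.992, 1.743], [0.0, 0.0, 0.0, 1.0]]
tray_1 [([241.0, 132.0, 41.0, 85.0], 0.78), ([161.0, 121.0, 49.0, 89.0], 0.58)]
flashlight [([253.0, 141.0, 13.0, 62.0], 0.96), ([352.0, 199.0, 43.0, 62.0], 0.78), ([307.0, 232.0, 19.0, 20.0], 0.66), ([368.0, 146.0, 61.0, 33.0], 0.63), ([102.0, 140.0, 37.0, 53.0], 0.16)]
shoehorn [([253.0, 144.0, 15.0, 58.0], 0.72), ([181.0, 140.0, 18.0, 48.0], 0.56)]
0.4 0.0187
```

View pics/top0.png

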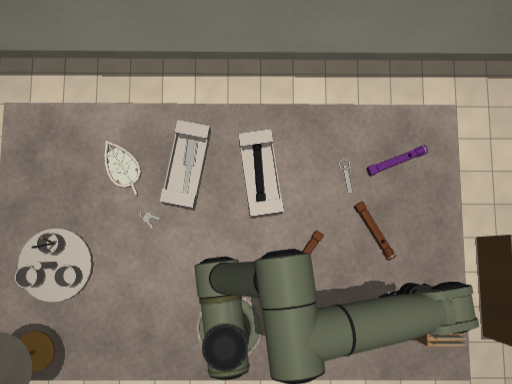

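View pics/scene0.png

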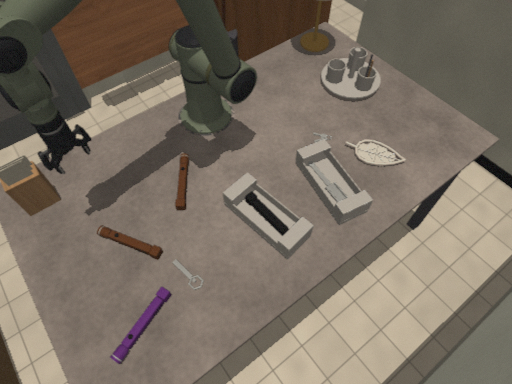

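The top view shows the robot with two trays. The tray at (261,173) holds a black stick, and the one at (186,165) holds the steel shoehorn. Flashlight-shaped things in the top view are the black one at (259,172), a purple one at (397,160) and brown ones at (375,230) and (313,243). Only the black one in the white tray fits the description, and I'll confirm that in an enlarged crop.

```bash
python3 - <<'E'
import cv2,numpy as np
t=cv2.imread("pics/top0.png"); s=cv2.imread("pics/scene0.png")
a=cv2.resize(t[122:226,225:300],None,fx=5.5,fy=5.5,interpolation=cv2.INTER_CUBIC)
b=cv2.resize(s[168:258,215:315],None,fx=3.8,fy=3.8*1,interpolation=cv2.INTER_CUBIC)
h=max(a.shape[0],b.shape[0]); p=lambda i:cv2.copyMakeBorder(i,0,h-i.shape[0],0,0,cv2.BORDER_CONSTANT)
cv2.imwrite("pics/crop.png",np.hstack([p(a),p(b)])); print(a.shape,b.shape)
E
```

```text
(572, 412, 3) (342, 380, 3)
```

View pics/crop.png

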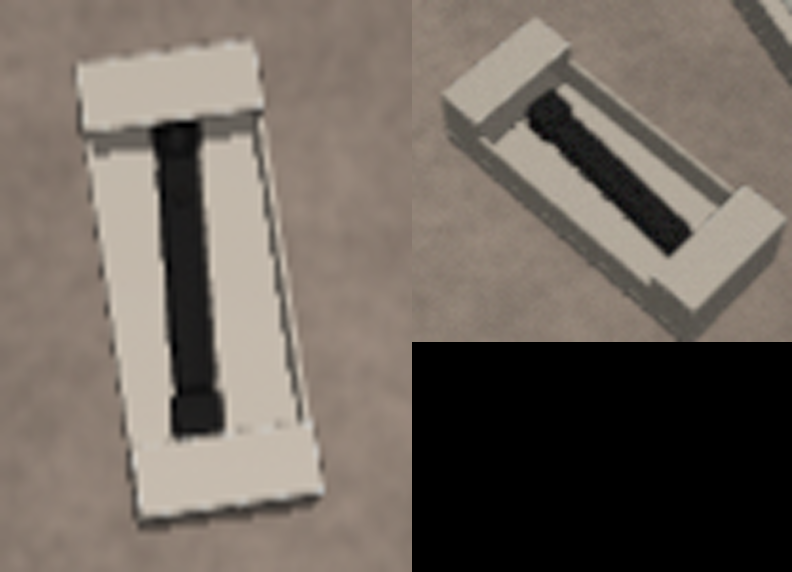

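```bash
cat > h.py <<'E'
import numpy as np
from cell import bot
from scipy.optimize import least_squares
C={c:bot.calibration(c) for c in("scene","top")}
def proj(c,P):
    P=np.atleast_2d(P); E=C[c]["extrinsics"]; q=(P@E[:3,:3].T+E[:3,3])@C[c]["mtx"].T
    return q[:,:2]/q[:,2:]
def unproj(c,uv,z):
    E=C[c]["extrinsics"];R=E[:3,:3];o=-R.T@E[:3,3]
    d=R.T@np.linalg.inv(C[c]["mtx"])@[*uv,1]; return o+d*(z-o[2])/d[2]
ct=lambda x,y:(225+(x+.5)/5.5-.5,122+(y+.5)/5.5-.5)
cs=lambda x,y:(215+(x-411.5)/3.8-.5,168+(y+.5)/3.8-.5)
E
python3 - <<'E'
from h import *
for c in C: E=C[c]["extrinsics"]; print(c,(-E[:3,:3].T@E[:3,3]).round(3))
# local frame: +x away from robot
L=lambda a,b:[a/1e3,b/1e3,.08]
obs=[("top",ct(80,64),L(149,59)),("top",ct(254,40),L(149,-59)),("top",ct(82,132),L(103,59)),("top",ct(264,110),L(103,-59)),
("top",ct(141,516),L(-149,59)),("top",ct(323,490),L(-149,-59)),
("scene",cs(444,95),L(-149,-59)),("scene",cs(535,18),L(-149,59)),("scene",cs(572,45),L(-103,59)),("scene",cs(482,140),L(-103,-59)),
("scene",cs(745,187),L(103,59)),("scene",cs(785,217),L(149,59)),("scene",cs(693,312),L(149,-59))]
def w(p,l): 
    c,s=np.cos(p[2]),np.sin(p[2]); return [p[0]+c*l[0]-s*l[1],p[1]+s*l[0]+c*l[1],l[2]]
f=lambda p:np.concatenate([proj(c,w(p,l))[0]-uv for c,uv,l in obs])
r=least_squares(f,[.55,-.1,.1],loss="soft_l1"); p=r.x; print("tray",p.round(4)); print(f(p).reshape(-1,2).round(1).tolist())
def loc(P): 
    d=P[:2]-p[:2];c,s=np.cos(p[2]),np.sin(p[2]); return np.round([1e3*(c*d[0]+s*d[1]),1e3*(-s*d[0]+c*d[1])],1)
for n,uv,z in [("barrel hi",ct(180,200),.047),("barrel lo",ct(194,370),.047),("near trans",ct(194,390),.048),("near end",ct(197,437),.05),("far vis",ct(177,122),.05),("far trans",ct(178,160),.048)]:
    print(n,unproj("top",uv,z).round(4),loc(unproj("top",uv,z)))
for n,uv,z in [("near end top",cs(540,95),.05),("near trans",cs(570,122),.048),("far vis",cs(680,240),.04)]:
    print("scene",n,unproj("scene",uv,z).round(4),loc(unproj("scene",uv,z)))
E
python3 - <<'E'
import cv2,numpy as np
t=cv2.imread("pics/top0.png"); s=cv2.imread("pics/scene0.png")
a=cv2.convertScaleAbs(t[138:208,245:275],alpha=2.5); b=cv2.convertScaleAbs(s[186:240,240:292],alpha=2.5)
a=cv2.resize(a,None,fx=8,fy=8,interpolation=cv2.INTER_CUBIC); b=cv2.resize(b,None,fx=8,fy=8,interpolation=cv2.INTER_CUBIC)
h=560; b=cv2.copyMakeBorder(b,0,h-b.shape[0],0,0,0); cv2.imwrite("pics/fl.png",np.hstack([a,b])); print(a.shape,b.shape)
E
```

```text
scene [ 1.018 -0.51   1.144]
top [ 0.267 -0.063  1.792]
tray [ 0.5483 -0.1101  0.1468]
[[-0.8, -0.1], [0.4, -0.3], [0.7, 0.1], [0.4, -0.5], [0.1, 0.5], [0.4, 0.4], [-0.5, -0.1], [0.4, -0.3], [0.1, 0.2], [-1.0, -3.8], [0.4, -0.5], [1.0, 0.5], [0.5, 0.2]]
barrel hi [ 0.6039 -0.0983  0.047 ] [56.8  3.6]
barrel lo [ 0.4915 -0.1076  0.047 ] [-55.7  10.8]
near trans [ 0.4783 -0.1076  0.048 ] [-68.8  12.8]
near end [ 0.4474 -0.1095  0.05  ] [-99.7  15.4]
far vis [ 0.6554 -0.0962  0.05  ] [108.   -1.9]
far trans [ 0.6304 -0.0969  0.048 ] [83.2  1.1]
scene near end top [ 0.4467 -0.1107  0.05  ] [-100.6   14.3]
scene near trans [ 0.4852 -0.1058  0.048 ] [-61.8  13.5]
scene far vis [ 0.6331 -0.0999  0.04  ] [85.5 -2.3]
(560, 240, 3) (560, 416, 3)
```

View pics/fl.png

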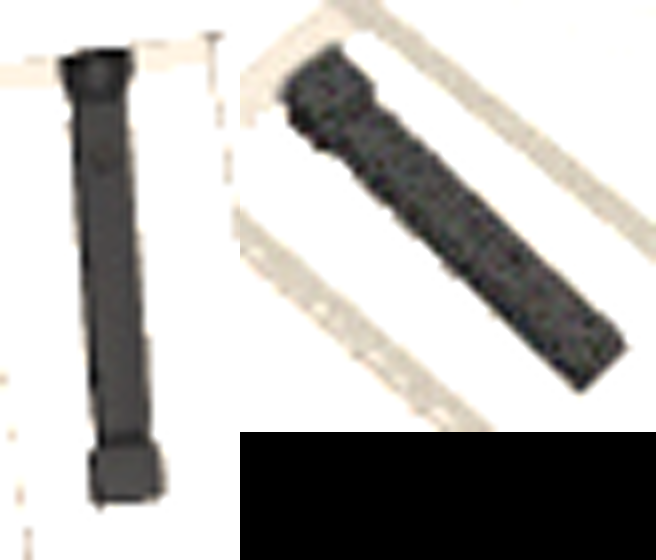

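The enlarged crops confirm it: the stick in the tray at top (261,173) is black all over. Its square tail cap faces the robot, ending at top (260.5,201), and its round head is partly under the far hood. Next I'll plan the waypoints and check their IK.

```bash
cat >> h.py <<'E'
from scipy.spatial.transform import Rotation as Ro
TR=np.array([.5483,-.1101,.1468]); H=.006
def tcp(xy,z,th,yaw,sg):
    R=Ro.from_euler("z",yaw)*Ro.from_euler("y",th,degrees=True)
    M=R.as_matrix()@np.array([[sg,0,0],[0,-sg,0],[0,0,-1.]]).astype(float)
    p=np.array([*xy,z])+M[:,2]*(bot.grip_depth-H)
    return p,Ro.from_matrix(M).as_quat(scalar_first=True)
def loc(x,z,th,sg,y=0.):
    c,s=np.cos(TR[2]),np.sin(TR[2]); return tcp(TR[:2]+[c*x-s*y,s*x+c*y],z,th,TR[2],sg)
def tip(th,d=0,up=0):
    a=np.radians(th); lx=.138-.017*np.sin(a)-d*np.cos(a); lz=.018+.017*np.cos(a)+d*np.sin(a)+up
    return lx-.115*np.cos(a),lz+.115*np.sin(a),th
PRE=lambda sg,z:tcp([.5617,-.1003],z,0,.08,sg)
E
python3 - <<'E'
from h import *
for sg in(1,-1):
    P=[PRE(sg,.14),PRE(sg,.033)]+[loc(*tip(t),sg) for t in(0,10,20,30)]+[loc(*tip(30,.09),sg),loc(*tip(30,.09,.1),sg),loc(0,.26,0,sg)]
    for p,q in P:
        j=bot.solve_ik(p,q); print(sg,p.round(3),None if j is None else np.round(j,2))
E
```

```text
1 [ 0.562 -0.1    0.127] [-0.31  0.45 -0.29  0.83  0.    2.76]
1 [ 0.562 -0.1    0.02 ] [-0.31  0.58 -0.39  0.6   0.    2.76]
1 [ 0.571 -0.107  0.022] [-0.31  0.6  -0.36  0.62  0.    2.68]
1 [ 0.568 -0.107  0.042] [-0.28  0.68 -0.15  0.9  -0.07  2.72]
1 [ 0.568 -0.107  0.061] [-0.25  0.79  0.07  1.18 -0.13  2.77]
1 [ 0.572 -0.107  0.079] [-0.22  0.93  0.33  1.47 -0.18  2.82]
1 [ 0.494 -0.118  0.124] [-0.26  0.74  0.07  1.39 -0.2   2.78]
1 [ 0.494 -0.118  0.224] [-0.26  0.66  0.2   1.59 -0.2   2.78]
1 [ 0.548 -0.11   0.247] [-0.33  0.33 -0.14  1.1   0.    2.66]
-1 [ 0.562 -0.1    0.127] [-0.31  0.45 -0.29  0.83  0.   -0.39]
-1 [ 0.562 -0.1    0.02 ] [-0.31  0.58 -0.39  0.6   0.   -0.39]
-1 [ 0.571 -0.107  0.022] [-0.31  0.6  -0.36  0.62  0.   -0.46]
-1 [ 0.568 -0.107  0.042] [-0.28  0.68 -0.15  0.9  -0.07 -0.42]
-1 [ 0.568 -0.107  0.061] [-0.25  0.79  0.07  1.18 -0.13 -0.37]
-1 [ 0.572 -0.107  0.079] [-0.22  0.93  0.33  1.47 -0.18 -0.32]
-1 [ 0.494 -0.118  0.124] [-0.26  0.74  0.07  1.39 -0.2  -0.36]
-1 [ 0.494 -0.118  0.224] [-0.26  0.66  0.2   1.59 -0.2  -0.36]
-1 [ 0.548 -0.11   0.247] [-0.33  0.33 -0.14  1.1   0.   -0.48]
```

```bash
python3 - <<'E'
from h import *
import cv2
sg=1
bot.set_gripper(.6,50)
p,q=PRE(sg,.2); bot.move_pose(p,q)
p,q=PRE(sg,.033); p[2]+=.001
print("hit",bot.move_linear(p,.12,until_force=8)); print(bot.read_position().round(4) if hasattr(bot.read_position(),'round') else bot.read_position(),p)
cv2.imwrite("pics/g0.png",cv2.resize(bot.camera("scene")[150:270,200:330,::-1],None,fx=4,fy=4))
bot.set_gripper(0.0,50)
print(bot.read_gripper_width(),bot.read_finger_force(),bot.read_ft_force(),bot.read_clock())
im=bot.camera("top"); im2=bot.camera("scene")
cv2.imwrite("pics/g1.png",np.hstack([cv2.resize(im[115:225,210:310,::-1],None,fx=4,fy=4),cv2.resize(im2[160:270,215:315,::-1],None,fx=4,fy=4)]))
E
```

```text
hit False
[ 0.5623 -0.1005  0.022 ] [ 0.5617 -0.1003  0.0213]
0.317552007288883 49.832807779312134 [-0.18731577  0.11703845  4.99764289] 4.9083
```

View pics/g1.png

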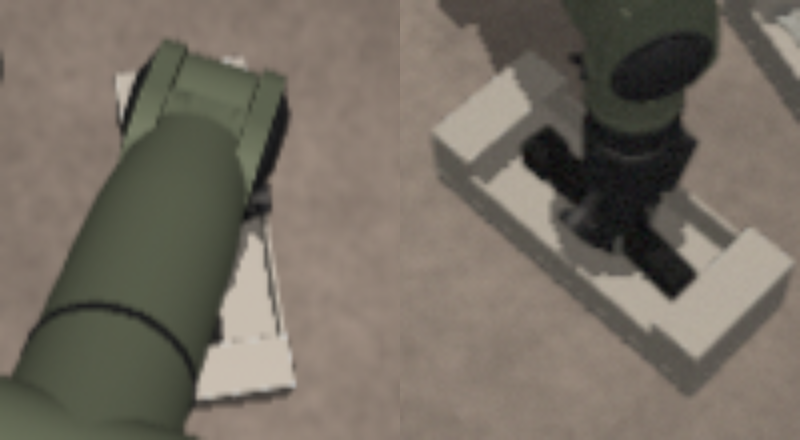

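The scene crop shows the fingers closed on the barrel's middle at (610,230) with the tail free at (545,150), and the pads read a 27 mm opening. Next I'll slide it and tip it, watching the forces.

```bash
python3 - <<'E'
from h import *
import cv2
sg=1
def go(a,v,f=15):
    p,q=a; p=p+[0,0,.001]; h=bot.move_linear(p,v,rotation=q,until_force=f)
    print(h,np.round(bot.read_position()-p,4),np.round(bot.read_ft_force(),1)); return h
def run():
    p=np.array(bot.read_position()); bot.move_linear(p+[0,0,.003],.03); print(np.round(bot.read_ft_force(),1))
    for t in(0,5,10,15,20,25,30):
        if go(loc(*tip(t),sg),.04 if t else .02): return
run(); print(bot.read_gripper_width(),bot.read_clock())
im2=bot.camera("scene"); cv2.imwrite("pics/g2.png",cv2.resize(im2[140:270,200:330,::-1],None,fx=4,fy=4))
E
```

```text
[-0.3  1.2 -2.5]
False [-0.0001  0.     -0.0001] [ 0.1 -0.1 -1.6]
False [ 0.0004  0.0001 -0.0002] [-0.6 -0.5 -1.8]
False [-0.0001  0.0001 -0.0005] [ 0.  -0.7 -3.3]
False [-0.0002  0.     -0.0006] [-0.3 -0.5 -2. ]
False [-0.0001  0.     -0.0007] [-0.6 -0.3 -3.2]
False [-0.0001 -0.     -0.0007] [-0.  -0.1 -1.7]
False [-0.     -0.     -0.0007] [ 0.7 -0.5 -2. ]
0.3163413843815787 8.3167
```

View pics/g2.png

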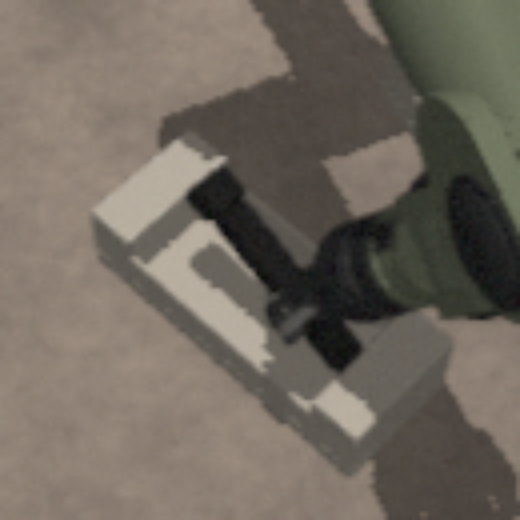

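The picture shows the tail at (215,190), up through the opening, with the head still under the far hood at (345,350). There is no contact force. Next I'll draw it out along its axis, lift it and level it.

```bash
python3 - <<'E'
from h import *
import cv2
sg=1
bot.wait(.2)
def run():
    for a,v in[(tip(30,.03),.05),(tip(30,.06),.05),(tip(30,.095),.08),(tip(30,.095,.13),.12)]+[((-.03,.265,t),.05) for t in(20,10,0)]:
        p,q=loc(*a,sg); h=bot.move_linear(p+[0,0,.001],v,rotation=q,until_force=15); print(h,np.round(bot.read_ft_force(),1))
        if h: return
run(); bot.wait(.5); print(bot.read_position(),bot.read_gripper_width(),bot.read_finger_force(),bot.read_clock())
im2=bot.camera("scene"); cv2.imwrite("pics/g3.png",cv2.resize(im2[60:300,130:420,::-1],None,fx=2.4,fy=2.4))
E
```

```text
False [-0.2 -0.2 -1. ]
False [-0.6  0.7 -2.2]
False [-0.6  0.  -1.4]
False [-0.9 -0.5 -1.7]
False [ 0.2 -0.4 -1.9]
False [ 0.4  0.2 -1.7]
False [ 0.5 -0.4 -1.4]
[ 0.51873538 -0.11438393  0.25305145] 0.3160926385821695 49.312591552734375 13.675
```

View pics/g3.png

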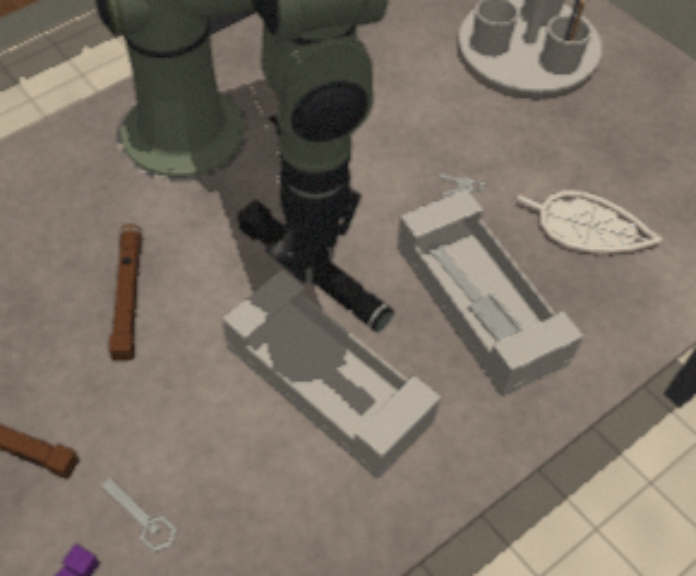

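The picture shows the flashlight hanging free of the tray, with its tail at (255,217) and lens at (380,315). The other things haven't moved. I'll check it is level by projection and then hand in.

```bash
python3 - <<'E'
from h import *
c,s=np.cos(TR[2]),np.sin(TR[2]); m=TR[:2]-.03*np.array([c,s])
for pitch in(0,12):
  a=np.radians(pitch)
  for e in(-1,1): print(pitch,e,(proj("scene",[*(m+e*.115*np.cos(a)*np.array([c,s])),.265-e*.115*np.sin(a)])[0]-[130,60])*2.4)
  if pitch==0: P=[(proj("scene",[*(m+e*.115*np.array([c,s])),.265])[0]-[130,60])*2.4 for e in(-1,1)]
d=np.abs(np.array(P)-[[255,217],[380,315]]).max(); print(d)
if d<12: bot.close_job(); print("closed")
E
```

```text
0 -1 [247.48931253 212.39984552]
0 1 [385.53347983 320.26180516]
12 -1 [247.86241714 201.17637202]
12 1 [382.4170936 329.8730431]
7.510687473091565
the job is handed in; nothing more can be done
closed
```

The black flashlight is out of its tray and held level about 26 cm above the counter. The shoehorn, leaf dish, keys and bottle opener look unmoved in the last picture, and the job was handed in at about 14 s of the 38 s limit; no verdict came back.

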